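# Fetch the boxed-in bushing from the tin rack

### The arm

A 6-joint arm with a two-finger parallel gripper is mounted at the origin on the work surface. World frame = base frame: x ahead of the robot, y to its left, z up, the work surface at z = 0. Lengths are in m, angles in rad, forces in N, time in s.
With the tool pointing down it reaches from about 0.325 to 0.85 m from the base axis. Payload 4.4 kg.
Tool frame: the origin (TCP) lies midway between the tips of the shut fingers; the grasp point (between the pads) lies 19 mm behind it; z points along the fingers, y is the line along which they close (so a half turn about z gives the same grasp; the last joint's range is limited). The gripper opens to 94 mm and grips with 3 to 60 N. Pads are 16 mm wide; open, the fingers measure 119 mm over their backs; the gripper's body (75 mm by 177 mm) begins 78 mm behind the grasp point.
Start: joints at [-1.288, 0.207, 1.542, -0, 1.393, -0.15], TCP at [0.242, -0.522, 0.205] pointing down, gripper open.
Joint ranges: [-2.73, 2.73], [-0.86, 2.22], [0.23, 2.46], [-1.11, 4.25], [0.08, 2.63], [-2.82, 2.82]. Speed limits (rad/s): [2.79, 2.79, 3.14, 3.14, 3.14, 3.14].

### API

Orientations are given as [roll, pitch, yaw] about the fixed x, y, z axes, in that order (R = Rz(yaw) Ry(pitch) Rx(roll)).
In Python, from bench import r gives the robot as it stands.
- The arm moves only by the shell command python3 -m jog 'ROWS' [FORCE]. ROWS is JSON, a list that holds one entry, the list of rows, each a list of 7 numbers: the shift along the world's x, y, z in m, then the turn, a rotation vector about the world's x, y, z in rad, then the gripper's target within -1 to 1 (shut at 1, half-way at 0, fully open at -1). A call has 1 to 12 rows; each row is the pose to reach, as a shift and turn from the pose commanded when the call began; what a row does not reach only later rows make up. A row lasts 1/10 s, in which the tool goes at most 50 mm and 8.59 degrees, less where a joint would pass 70% of its speed; a pose out of reach is approached as far as the arm can. A call with a gripper value outside its range is refused whole. The fingers move at their own pace and stop on an object; FORCE is the grip in N (left out, the last holds). Time passes only in rows, so rows that repeat a pose let the fingers close. It gives the time, the measured TCP pose, the force, the opening and the grip force at its end, in the units of the state.
- r.get_state(): the state, without advancing time (a new reading comes with each control period).
- r.get_image(name): name is "side" or "top"; returns a dict with "frame" (480x640x3 uint8, blue, green, red), "z_map" (480x640 float32, m along the optical axis (not along the pixel's ray), 0 where there is no reading), "vfov" (degrees; the focal length in pixels is half the picture's height over the tangent of half this angle, whatever the lens; pixels are square), "cx", "cy" (the principal point, pixels), "dist_coeffs" ([k1, k2, p1, p2, k3] as OpenCV has them; the pictures are not rectified), "cam_to_world" (4x4, takes a point from camera to world coordinates). Camera axes: x right, y down, z forward; pixel columns grow to the right and rows downward; lengths in m; the calibration is good to about 2 mm. A picture is of the moment at which its call begins.
- r.job_done(): hands the job in; it is judged then, once.
Trained networks look in a picture, given as the dict that the camera call returned (one of the last four; its "shot" number tells which), for a name from the list of things; names that differ only in an ending like _2 or _b are one class to them, and where a whole thing is asked for, a point or a joint stands for the part that bears it (a point fixed in the world has none). Each returns a list of dicts, best first, with "confidence" (0 to 1); they miss things now and then, are a little off and sometimes report something else, mostly with a low value. They report only what shows in the picture. A call takes as long as a camera call. They do not tell look-alikes from the thing itself.
- r.cut_out(picture, query): "mask" (480x640 bool, what is visible of it) and "pixel" ([column, row] in pixels, amid what is visible of it).
- r.mark_of(picture, query): "pixel" ([column, row] in pixels: a listed point, or the origin of a listed thing).
The state is a dict: "time": time; "joint_positions": joint angles; "qvel": joint speeds; "joint_efforts": joint torques, N m; "ee_pos": TCP position; "orientation": TCP orientation; "ft_force": force on the tool from outside, world axes, zero at the start; "torque": the same for the moment, N m; "gripper_width": finger opening in m; "finger_force": force on a finger pad.
Only numpy, scipy, OpenCV 4.12 (cv2) and the standard library are available. Lean on these libraries where they do the work, as an engineer would, in place of code of your own. Each camera call takes 0.05 s, during which the arm holds its last target. There are 200 camera calls.

### The job

The bronze bushing at the back of the tin rack is boxed in by three tins and has to go on the spindle stand for greasing. Stand all three tins upright in the drip pan first, then set the bushing over the spindle nose so that it sits flat on the face plate, and then put every tin back upright in the rack on the very spot where it stood. Knock nothing over and leave the pillow block, the socket wrench and the collar where they lie.

Things in the scene. Friction and masses are not known exactly. Their poses are not given: they have to be found in the camera images.
- rack: Fixed rack of dark sheet steel, 150 mm (x) by 212 mm (y): 4 mm floor, 45 mm high back wall (+x) and side walls (20 mm in the front third), open front (-x). Origin: centre of its underside, z up. The bushing stands near x = 35, y = 0 mm, 8 mm from the back wall; one tin on its left (x = 20, y = 66), one on its right (20, -66), one in front (-33, 0); which tin is where varies.
- drip_pan: Fixed shallow galvanised drip pan, 180 mm (x) by 270 mm (y), floor 3 mm thick, rim 12 mm high and 2 mm thick; empty but for a few flat grease stains. The side area for the tins. Origin: centre of its underside, z up.
- spindle_stand: Fixed geared spindle stand of iron and steel: square foot 124 mm wide, a gear, and a round face plate 82 mm across, its top 60 mm above the bench. From its middle the upright spindle nose rises 34 mm more: 24 mm across, tapering to 14 mm at the top. A low stub shaft sticks out on the +x side to 105 mm from the axis. It does not turn. Origin: centre of its underside, on the spindle axis, z up.
- bushing: Loose bronze split bushing, a plain upright tube 54 mm outside, 40 mm bore, 50 mm high, with a narrow slit along one side; about 0.45 kg. It fits loosely over the spindle nose. Origin: centre of its underside, z along its axis.
- cartridge: Loose tin grease cartridge standing upright, the slim one: plain cylinder 38 mm in diameter (39 mm at the end rims), 150 mm high, flat top; about 0.16 kg. Origin: centre of its underside, z up along its axis.
- spray_can: Loose spray can standing upright: cylinder 52 mm in diameter up to 116 mm height, then a shoulder and a narrower cap (32 mm across) to 145 mm; about 0.24 kg. Origin: centre of its underside, z up along its axis.
- oil_tin: Loose flat-sided oil tin standing upright: 36 mm (its x) by 56 mm (its y), 120 mm high, with a screw cap 20 mm across on the top, off centre by 14 mm towards +y, reaching 134 mm; about 0.27 kg. Its flat sides are roughly square with the rack, the 36 mm along the rack's x. Origin: centre of its underside, z up.
- pillow_block: Bystander: loose cast iron pillow block bearing, 127 mm long (y), 38 mm wide (x), 65 mm high, lying at the far side of the bench. Origin: centre of its underside.
- socket_wrench: Bystander: loose red-handled steel socket wrench, 250 mm long, lying at the far side of the bench, handle towards its -x, socket (54 mm high) at its +x end. Origin: on the bench under the middle of its length.
- collar: Bystander: loose blued steel shaft collar lying flat at the far side of the bench, ring 60 mm outside, 36 mm bore, 18 mm high. Origin: centre of its underside.
There are look-alikes about, which are no part of the job. What is shaped like the spray_can but green is not meant. Leave any orange look-alike of the oil_tin alone.

How it is judged:
By the outcome, as a careful person would: the job done as asked, in the order asked, and still so for the second after the job is handed in, with the robot touching nothing.
It also fails if it takes over 144 s, if anything falls off the work surface, if the arm or the gripper's body presses on something with over 40 N, if the wrist force passes 120 N, or if a joint passes its speed limit or range.

## Working session

There is one attempt and no reset: what is moved stays moved. The work goes in short steps, Python scripts to look and compute and a shell command to move; the robot and the scene stay as the last step left them, time stands still between calls to the robot, and variables do not carry over. Pictures are saved under pics/ and viewed, at most 14 in all, crops included, and the job is handed in when it is done.

```bash
ls; mkdir -p pics; cat > h.py <<'E'
import numpy as np, cv2
from bench import r
def cam(p):
    f=240/np.tan(np.radians(p["vfov"])/2)
    return np.array([[f,0,p["cx"]],[0,f,p["cy"]],[0,0,1]]),np.array(p["dist_coeffs"],float),np.array(p["cam_to_world"])
def cloud(p):
    K,d,T=cam(p); z=p["z_map"]
    u,v=np.meshgrid(np.arange(640),np.arange(480))
    n=cv2.undistortPoints(np.stack([u,v],-1).reshape(-1,1,2).astype(np.float64),K,d).reshape(480,640,2)
    P=np.dstack([n*z[...,None],z]); W=P@T[:3,:3].T+T[:3,3]; W[z<=0]=np.nan
    return W
def ray(p,px):
    K,d,T=cam(p); n=cv2.undistortPoints(np.array([[px]],float),K,d)[0,0]
    return T[:3,3],T[:3,:3]@np.array([n[0],n[1],1])
def at_z(p,px,z):
    o,v=ray(p,px); return o+v*(z-o[2])/v[2]
E
cat > look.py <<'E'
from h import *
S={}
for c in("top","side"):
    p=r.get_image(c); W=cloud(p); cv2.imwrite(f"pics/{c}0.png",p["frame"]); T=np.array(p["cam_to_world"])
    print(c,p["vfov"],T[:3,3].round(3),T[:3,2].round(2))
    np.savez(f"{c}0.npz",W=W,f=p["frame"])
    for n in "rack drip_pan spindle_stand bushing cartridge spray_can oil_tin pillow_block socket_wrench collar".split():
        for q in r.cut_out(p,n)[:3]:
            w=W[q["mask"]]; w=w[~np.isnan(w[:,0])]
            if len(w)<5: print(n,q["confidence"],"nodepth");continue
            zt=np.percentile(w[:,2],98); t=w[w[:,2]>zt-.006]
            print(n,round(q["confidence"],2),np.round(q["pixel"]),"zmax",zt.round(3),"topmid",((t.min(0)+t.max(0))/2).round(3)[:2],"ext",(t.max(0)-t.min(0)).round(3)[:2],"med",np.median(w,0).round(3))
        for q in r.mark_of(p,n)[:2]: print("   mark",round(q["confidence"],2),np.round(q["pixel"]),at_z(p,q["pixel"],0).round(3))
print(r.get_state())
E
python3 look.py
```

```text
pics
top 50.209973063264755 [ 0.373 -0.058  1.139] [ 0.15  0.   -0.99]
   mark 0.94 [436. 243.] [ 0.549 -0.31   0.   ]
drip_pan 0.84 [300. 268.] zmax 0.015 topmid [ 0.492 -0.003] ext [0.209 0.292] med [ 0.491 -0.004  0.003]
   mark 0.97 [297. 269.] [0.49  0.002 0.   ]
   mark 0.69 [436. 261.] [ 0.507 -0.311  0.   ]
spindle_stand 0.74 [168. 263.] zmax 0.088 topmid [0.497 0.295] ext [0.021 0.021] med [0.496 0.282 0.04 ]
spindle_stand 0.37 [192. 170.] zmax 0.055 topmid [0.698 0.36 ] ext [0.02  0.024] med [0.72  0.237 0.022]
   mark 0.63 [167. 265.] [0.498 0.295 0.   ]
bushing 0.86 [441. 220.] zmax 0.058 topmid [ 0.582 -0.303] ext [0.053 0.066] med [ 0.584 -0.314  0.049]
bushing 0.7 [167. 264.] zmax 0.088 topmid [0.497 0.295] ext [0.021 0.021] med [0.496 0.282 0.039]
   mark 0.8 [434. 226.] [ 0.586 -0.308  0.   ]
cartridge 0.84 [448. 255.] zmax 0.157 topmid [ 0.511 -0.312] ext [0.036 0.04 ] med [ 0.507 -0.304  0.151]
   mark 0.86 [436. 258.] [ 0.515 -0.309  0.   ]
spray_can 0.97 [411. 233.] zmax 0.151 topmid [ 0.567 -0.245] ext [0.03 0.03] med [ 0.558 -0.237  0.122]
spray_can 0.97 [409. 
[... 3018 characters left out ...]
.   ]
{'time': 2.1, 'joint_positions': array([-1.28745857e+00,  2.06605323e-01,  1.54152989e+00, -4.92530821e-06,
        1.39353001e+00, -1.50468917e-01]), 'qvel': array([ 0.00108099,  0.00024898,  0.00069342, -0.00096303,  0.00115646,
       -0.00120404]), 'joint_efforts': array([-8.43439375e-04, -3.70874441e+01, -2.81751806e+01,  6.98073674e-02,
        2.75044102e-02, -1.66605827e-05]), 'ee_pos': array([ 0.24168608, -0.5217133 ,  0.20542944]), 'orientation': array([-3.14152018e+00, -6.08413101e-06,  4.33807545e-01]), 'ft_force': array([ 0.65787488, -0.63581895,  0.39097628]), 'torque': array([0.00554203, 0.03742373, 0.00263031]), 'finger_force': 0.0, 'gripper_width': 0.09427408534282937}
```

```bash
python3 - <<'E'
import cv2,numpy as np
t=cv2.imread("pics/top0.png");s=cv2.imread("pics/side0.png")
cv2.imwrite("pics/t1.png",cv2.resize(t[130:400,120:580],(800,470),interpolation=cv2.INTER_CUBIC))
cv2.imwrite("pics/s1.png",cv2.resize(s[150:430,150:470],(686,600),interpolation=cv2.INTER_CUBIC))
for c in("top","side"):
    d=np.load(f"{c}0.npz");W=d["W"].reshape(-1,3);f=d["f"].reshape(-1,3)
    def band(n,x0,x1,y0,y1,z0,z1):
        m=(W[:,0]>x0)&(W[:,0]<x1)&(W[:,1]>y0)&(W[:,1]<y1)&(W[:,2]>z0)&(W[:,2]<z1);w=W[m]
        if len(w)<8: print(c,n,len(w));return
        (a,b),sz,an=cv2.minAreaRect(w[:,:2].astype(np.float32)*1000)
        print(c,n,len(w),"rect",round(a,1),round(b,1),np.round(sz,1),round(an,1),"z",np.median(w[:,2]).round(4),"bgr",np.median(f[m],0))
    band("cart top",.47,.55,-.345,-.275,.148,.165)
    band("spray cap",.53,.61,-.28,-.21,.14,.16)
    band("spray sh",.53,.61,-.28,-.21,.05,.13)
    band("oil cap",.52,.61,-.42,-.34,.131,.15)
    band("oil top",.52,.61,-.42,-.34,.117,.129)
    band("bush top",.55,.62,-.345,-.275,.050,.062)
    band("rack floor",.46,.51,-.42,-.19,.002,.008)
    band("rack walls top",.45,.65,-.44,-.18,.042,.0515)
    band("nose",.46,.53,.25,.33,.08,.1)
    band("plate",.44,.55,.24,.35,.055,.065)
    band("pan rim",.38,.62,-.16,.16,.008,.02)
E
```

```text
top cart top 329 rect 512.0 -312.0 [38.2 39.2] 26.1 z 0.154 bgr [110. 119. 124.]
top spray cap 206 rect 566.7 -244.0 [30.3 31. ] 2.3 z 0.1482 bgr [ 95. 101. 105.]
top spray sh 467 rect 566.3 -244.3 [51.9 53. ] 44.0 z 0.1205 bgr [ 93. 100. 106.]
top oil cap 83 rect 561.7 -361.3 [18.4 19.3] 41.1 z 0.1368 bgr [28. 33. 39.]
top oil top 430 rect 562.1 -374.3 [38. 58.] 3.0 z 0.1239 bgr [125. 132. 137.]
top bush top 210 rect 590.3 -308.5 [70.6 51.1] 13.1 z 0.0531 bgr [41.  66.5 95.5]
top rack floor 1140 rect 484.7 -304.1 [225.7  49.4] 90.0 z 0.004 bgr [64. 67. 71.]
top rack walls top 626 rect 557.2 -311.1 [129.  216.3] 0.1 z 0.0468 bgr [112.  122.5 132. ]
top nose 97 rect 496.8 294.3 [19.9 22.3] 68.3 z 0.0899 bgr [101. 107. 111.]
top plate 978 rect 497.1 295.2 [81.4 80.1] 46.4 z 0.0592 bgr [145. 154. 159.]
top pan rim 928 rect 491.9 -3.8 [274.2 183.5] 83.4 z 0.0133 bgr [112. 120. 126.]
side cart top 339 rect 514.3 -313.7 [40.4 37.8] 86.3 z 0.1551 bgr [ 89.  97. 101.]
side spray cap 213 rect 568.6 -245.8 [32.8 28.7] 84.8 z 0.1488 bgr [80. 87. 90.]
side spray sh 1007 rect 567.4 -250.1 [45.1 51. ] 84.8 z 0.1043 bgr [60. 65. 68.]
side oil cap 124 rect 562.7 -362.3 [18.7 21.9] 18.5 z 0.1378 bgr [19. 19. 19.]
side oil top 574 rect 564.0 -376.4 [37.9 60.4] 2.9 z 0.1248 bgr [108. 118. 123.]
side bush top 99 rect 601.8 -313.5 [50.8 15.1] 83.1 z 0.0538 bgr [24. 61. 93.]
side rack floor 1295 rect 485.0 -309.4 [ 49.7 219. ] 0.2 z 0.0048 bgr [58. 58. 59.]
side rack walls top 628 rect 560.0 -310.9 [129.3 216.5] 0.0 z 0.0475 bgr [72.  80.  85.5]
side nose 62 rect 499.8 291.2 [22.1 19.9] 65.5 z 0.089 bgr [67.5 74.5 78.5]
side plate 320 rect 499.2 292.5 [82.9 76.9] 87.0 z 0.0612 bgr [117. 129. 134.]
side pan rim 580 rect 494.4 -4.7 [279.4 181.1] 83.4 z 0.0135 bgr [69.  75.5 77.5]
```

View pics/t1.png

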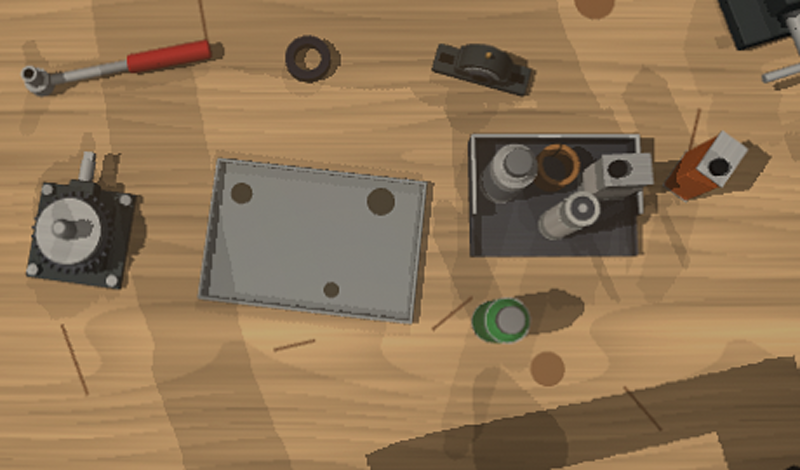

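View pics/s1.png

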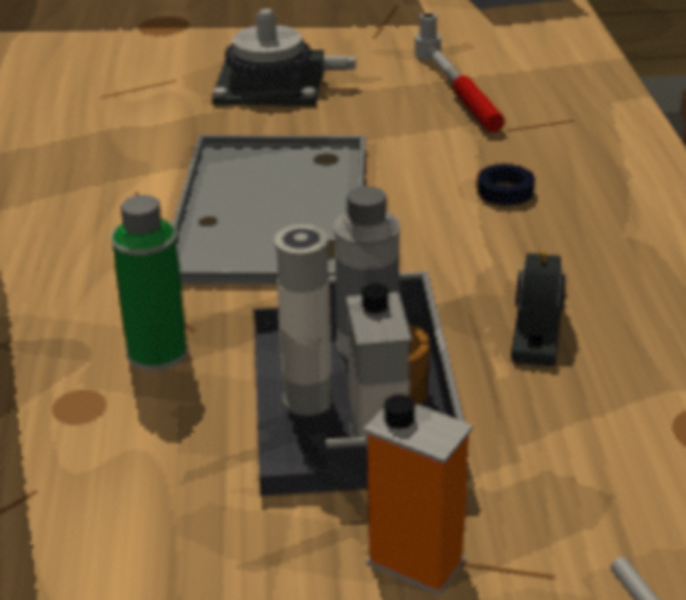

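The crops agree with the measurements: the rack (crop 470–640, 133–255) holds the silver cartridge in front, the spray can on the left and the oil tin on the right. The green can (500,320) and the orange tin (710,165) are the look-alikes. I'll start with the cartridge at (0.513, -0.313).

```bash
python3 -m jog '[[[0.1,0.08,0,0,0,-0.15,-1],[0.2,0.15,0,0,0,-0.3,-1],[0.271,0.209,0,0,0,-0.434,-1],[0.271,0.209,0,0,0,-0.434,-1],[0.271,0.209,0,0,0,-0.434,-1],[0.271,0.209,0,0,0,-0.434,-1],[0.271,0.209,0,0,0,-0.434,-1],[0.271,0.209,0,0,0,-0.434,-1],[0.271,0.209,0,0,0,-0.434,-1],[0.271,0.209,0,0,0,-0.434,-1],[0.271,0.209,0,0,0,-0.434,-1],[0.271,0.209,0,0,0,-0.434,-1]]]' 20
```

```text
time: 3.3
ee_pos: [0.5116, -0.314, 0.2055]
orientation: [3.141, 0.0, -0.003]
ft_force: [-0.7, -0.1, 0.3]
gripper_width: 0.0942
finger_force: 0.0
```

```bash
python3 -m jog '[[[0,0.001,-0.03,0,0,0,-1],[0.001,0.001,-0.06,0,0,0,-1],[0.001,0.001,-0.09,0,0,0,-1],[0.001,0.001,-0.11,0,0,0,-1],[0.001,0.001,-0.11,0,0,0,0.1],[0.001,0.001,-0.11,0,0,0,0.3],[0.001,0.001,-0.11,0,0,0,1],[0.001,0.001,-0.11,0,0,0,1],[0.001,0.001,-0.11,0,0,0,1],[0.001,0.001,-0.11,0,0,0,1],[0.001,0.001,-0.11,0,0,0,1],[0.001,0.001,-0.11,0,0,0,1]]]' 20
```

```text
time: 4.5
ee_pos: [0.5138, -0.3118, 0.0956]
orientation: [3.141, -0.0, -0.0]
ft_force: [0.0, 0.5, 0.5]
gripper_width: 0.0363
finger_force: 20.0
```

```bash
python3 -m jog '[[[0,0,0.02,0,0,0,1],[0,0,0.05,0,0,0,1],[0,0.01,0.07,0,0,0,1],[-0.005,0.04,0.07,0,0,0,1],[-0.012,0.08,0.07,0,0,0,1],[-0.02,0.12,0.07,0,0,0,1],[-0.027,0.16,0.07,0,0,0,1],[-0.034,0.2,0.07,0,0,0,1],[-0.04,0.24,0.07,0,0,0,1],[-0.046,0.28,0.07,0,0,0,1],[-0.053,0.32,0.07,0,0,0,1],[-0.06,0.355,0.07,0,0,0,1]]]'; python3 -m jog '[[[-0.004,0.02,0,0,0,0,1],[-0.004,0.032,0,0,0,0,1],[-0.004,0.037,0,0,0,0,1],[-0.004,0.037,-0.015,0,0,0,1],[-0.004,0.037,-0.035,0,0,0,1],[-0.004,0.037,-0.055,0,0,0,1],[-0.004,0.037,-0.064,0,0,0,1],[-0.004,0.037,-0.068,0,0,0,1],[-0.004,0.037,-0.07,0,0,0,1],[-0.004,0.037,-0.0705,0,0,0,1],[-0.004,0.037,-0.071,0,0,0,1],[-0.004,0.037,-0.071,0,0,0,1]]]'
```

```text
time: 5.7
ee_pos: [0.4525, 0.0452, 0.165]
orientation: [-3.141, 0.001, 0.0]
ft_force: [0.1, -0.4, -3.0]
gripper_width: 0.0367
finger_force: 20.0
time: 6.9
ee_pos: [0.4503, 0.0802, 0.0951]
orientation: [3.142, -0.001, -0.0]
ft_force: [-0.1, 0.7, -2.0]
gripper_width: 0.0369
finger_force: 20.0
```

```bash
python3 -m jog '[[[0,0,-0.0005,0,0,0,1],[0,0,-0.001,0,0,0,1],[0,0,-0.001,0,0,0,1],[0,0,-0.001,0,0,0,0.2],[0,0,-0.001,0,0,0,0],[0,0,-0.001,0,0,0,-0.5],[0,0,-0.001,0,0,0,-0.7],[0,0,-0.001,0,0,0,-0.7],[0,0,0.02,0,0,0,-0.7],[0,0,0.06,0,0,0,-0.8],[0,0,0.11,0,0,0,-1],[0,0,0.11,0,0,0,-1]]]'; python3 -m jog '[[[0.03,-0.08,0,0,0,0,-1],[0.06,-0.16,0,0,0,0,-1],[0.1175,-0.325,0,0,0,0,-1],[0.1175,-0.325,0,0,0,0,-1],[0.1175,-0.325,0,0,0,0,-1],[0.1175,-0.325,0,0,0,0,-1],[0.1175,-0.325,0,0,0,0,-1],[0.1175,-0.325,0,0,0,0,-1],[0.1175,-0.325,0,0,0,0,-1],[0.1175,-0.325,0,0,0,0,-1],[0.1175,-0.325,0,0,0,0,-1],[0.1175,-0.325,0,0,0,0,-1]]]'
```

```text
time: 8.1
ee_pos: [0.4551, 0.0803, 0.2119]
orientation: [3.141, -0.015, -0.0]
ft_force: [0.3, 0.1, 0.2]
gripper_width: 0.0935
finger_force: 0.0
time: 9.3
ee_pos: [0.5671, -0.2433, 0.2047]
orientation: [-3.142, -0.0, 0.002]
ft_force: [0.1, 0.5, -0.2]
gripper_width: 0.0941
finger_force: 0.0
```

```bash
cat > chk.py <<'E'
from h import *; import sys
c,name=sys.argv[1:3]; p=r.get_image(c); W=cloud(p); np.savez(f"{name}.npz",W=W,f=p["frame"]); w=W.reshape(-1,3)
for a in sys.argv[3:]:
    x,y,h,z0,z1=map(float,a.split(","))
    q=w[(abs(w[:,0]-x)<h)&(abs(w[:,1]-y)<h)&(w[:,2]>z0)&(w[:,2]<z1)]
    if len(q)<8: print(a,len(q)); continue
    (u,v),s,an=cv2.minAreaRect(q[:,:2].astype(np.float32)*1000); print(a,len(q),round(u,1),round(v,1),np.round(s,1),round(an,1),"z",np.median(q[:,2]).round(4))
cv2.imwrite(f"pics/{name}.png",p["frame"]); print(r.get_state()["time"],r.get_state()["ee_pos"].round(4))
E
python3 chk.py side c1 .45,.08,.04,.145,.17 .5675,-.245,.04,.142,.155 .563,-.3755,.05,.117,.128 .583,-.31,.035,.048,.062
```

```text
.45,.08,.04,.145,.17 172 452.5 79.3 [46.7 36.8] 88.3 z 0.1542
.5675,-.245,.04,.142,.155 198 568.7 -245.3 [33.3 28.6] 85.0 z 0.1489
.563,-.3755,.05,.117,.128 568 564.2 -375.4 [37.8 62.9] 2.6 z 0.1247
.583,-.31,.035,.048,.062 110 601.6 -314.4 [47.6 15.1] 83.2 z 0.0534
9.35 [ 0.5672 -0.2435  0.2049]
```

```bash
python3 -m jog '[[[0,0,-0.03,0,0,0,-1],[0,0,-0.06,0,0,0,-1],[0,0,-0.09,0,0,0,-1],[0,0,-0.115,0,0,0,-1],[0,0,-0.129,0,0,0,-0.5],[0,0,-0.129,0,0,0,0],[0,0,-0.129,0,0,0,0.2],[0,0,-0.129,0,0,0,1],[0,0,-0.129,0,0,0,1],[0,0,-0.129,0,0,0,1],[0,0,-0.129,0,0,0,1],[0,0,-0.129,0,0,0,1]]]' 25
```

```text
time: 10.55
ee_pos: [0.5682, -0.245, 0.0769]
orientation: [3.141, -0.002, -0.0]
ft_force: [0.1, 1.4, 5.9]
gripper_width: 0.0513
finger_force: 24.9
```

```bash
python3 -m jog '[[[0,0,0,0,0,0,1],[0,0,0,0,0,0,1]]]'
```

```text
time: 10.75
ee_pos: [0.5682, -0.245, 0.0769]
orientation: [3.141, -0.002, -0.0]
ft_force: [0.8, 2.4, 6.4]
gripper_width: 0.0517
finger_force: 24.9
```

```bash
python3 -m jog '[[[0,0,0.01,0,0,0,1],[0,0,0.03,0,0,0,1],[0,0,0.06,0,0,0,1],[0,0.01,0.08,0,0,0,1],[-0.005,0.04,0.08,0,0,0,1],[-0.012,0.08,0.08,0,0,0,1],[-0.02,0.12,0.08,0,0,0,1],[-0.027,0.16,0.08,0,0,0,1],[-0.034,0.2,0.08,0,0,0,1],[-0.0375,0.23,0.08,0,0,0,1],[-0.0375,0.242,0.08,0,0,0,1],[-0.0375,0.245,0.08,0,0,0,1]]]'; python3 -m jog '[[[0,0,-0.02,0,0,0,1],[0,0,-0.045,0,0,0,1],[0,0,-0.065,0,0,0,1],[0,0,-0.074,0,0,0,1],[0,0,-0.076,0,0,0,1],[0,0,-0.078,0,0,0,1],[0,0,-0.079,0,0,0,1],[0,0,-0.079,0,0,0,1],[0,0,-0.079,0,0,0,1]]]'
```

```text
time: 11.95
ee_pos: [0.5291, 0.0012, 0.155]
orientation: [3.141, 0.001, 0.002]
ft_force: [-0.2, -0.3, -2.4]
gripper_width: 0.0514
finger_force: 24.9
time: 12.85
ee_pos: [0.5303, 0.0002, 0.0773]
orientation: [3.141, -0.002, -0.0]
ft_force: [0.7, 0.1, -2.3]
gripper_width: 0.0517
finger_force: 24.9
```

```bash
python3 -m jog '[[[0,0,-0.0007,0,0,0,1],[0,0,-0.0014,0,0,0,1],[0,0,-0.002,0,0,0,1],[0,0,-0.002,0,0,0,1]]]'; python3 -m jog '[[[0,0,0,0,0,0,0.2],[0,0,0,0,0,0,0],[0,0,0,0,0,0,-0.4],[0,0,0,0,0,0,-0.7],[0,0,0,0,0,0,-0.7],[0,0,0.02,0,0,0,-0.7],[0,0,0.06,0,0,0,-0.8],[0,0,0.1,0,0,0,-1],[0,0,0.13,0,0,0,-1],[0,0,0.13,0,0,0,-1]]]'; python3 -m jog '[[[0.006,-0.08,0,0,0,0.02,-1],[0.012,-0.16,0,0,0,0.05,-1],[0.033,-0.3755,0,0,0,0.05,-1],[0.033,-0.3755,0,0,0,0.05,-1],[0.033,-0.3755,0,0,0,0.05,-1],[0.033,-0.3755,0,0,0,0.05,-1],[0.033,-0.3755,0,0,0,0.05,-1],[0.033,-0.3755,0,0,0,0.05,-1],[0.033,-0.3755,0,0,0,0.05,-1],[0.033,-0.3755,0,0,0,0.05,-1],[0.033,-0.3755,0,0,0,0.05,-1],[0.033,-0.3755,0,0,0,0.05,-1]]]'
```

```text
time: 13.25
ee_pos: [0.5306, 0.0004, 0.0759]
orientation: [-3.141, -0.002, -0.0]
ft_force: [-1.5, 1.2, 5.7]
gripper_width: 0.0515
finger_force: 24.9
time: 14.25
ee_pos: [0.5334, -0.0004, 0.2099]
orientation: [3.14, -0.011, -0.0]
ft_force: [1.5, -0.4, 0.1]
gripper_width: 0.0938
finger_force: 0.0
time: 15.45
ee_pos: [0.5628, -0.3735, 0.2042]
orientation: [-3.141, 0.0, 0.052]
ft_force: [0.2, -0.2, -0.3]
gripper_width: 0.0941
finger_force: 0.0
```

```bash
python3 chk.py side c2 .45,.08,.04,.145,.17 .53,0,.04,.141,.155 .563,-.3755,.05,.117,.128
```

```text
.45,.08,.04,.145,.17 173 452.2 79.4 [37.1 45.9] 4.7 z 0.1547
.53,0,.04,.141,.155 126 529.6 -0.2 [30.6 32.6] 25.8 z 0.1481
.563,-.3755,.05,.117,.128 573 564.3 -375.4 [38.  61.8] 2.4 z 0.1248
15.5 [ 0.5629 -0.3737  0.2045]
```

```bash
python3 -m jog '[[[0,0,0,0,0,0,-0.6],[0,0,-0.03,0,0,0,-0.6],[0,0,-0.06,0,0,0,-0.6],[0,0,-0.09,0,0,0,-0.6],[0,0,-0.115,0,0,0,-0.6],[0,0,-0.129,0,0,0,-0.6],[0,0,-0.129,0,0,0,-0.6],[0,0,-0.129,0,0,0,0],[0,0,-0.129,0,0,0,1],[0,0,-0.129,0,0,0,1],[0,0,-0.129,0,0,0,1],[0,0,-0.129,0,0,0,1]]]' 25
```

```text
time: 16.7
ee_pos: [0.5639, -0.3758, 0.0776]
orientation: [3.14, -0.003, 0.05]
ft_force: [-0.7, 2.3, 5.2]
gripper_width: 0.0561
finger_force: 24.9
```

```bash
python3 -m jog '[[[0,0,0.01,0,0,0,1],[0,0,0.03,0,0,0,1],[0,0,0.06,0,0,0,1],[-0.005,0.01,0.08,0,0,0,1],[-0.018,0.04,0.08,0,0,0,1],[-0.032,0.08,0.08,0,0,0,1],[-0.048,0.12,0.08,0,0,0,1],[-0.064,0.16,0.08,0,0,0,1],[-0.08,0.2,0.08,0,0,0,1],[-0.095,0.24,0.08,0,0,0,1],[-0.107,0.275,0.08,0,0,0,1],[-0.112,0.291,0.08,0,0,0,1]]]'; python3 -m jog '[[[-0.001,0.0045,0,0,0,0,1],[-0.001,0.0045,-0.02,0,0,0,1],[-0.001,0.0045,-0.045,0,0,0,1],[-0.001,0.0045,-0.065,0,0,0,1],[-0.001,0.0045,-0.074,0,0,0,1],[-0.001,0.0045,-0.077,0,0,0,1],[-0.001,0.0045,-0.079,0,0,0,1],[-0.001,0.0045,-0.08,0,0,0,1],[-0.001,0.0045,-0.08,0,0,0,1]]]'
```

```text
time: 17.9
ee_pos: [0.4484, -0.0816, 0.1548]
orientation: [-3.14, 0.002, 0.052]
ft_force: [0.6, -0.3, -2.3]
gripper_width: 0.0561
finger_force: 25.0
time: 18.8
ee_pos: [0.4508, -0.0805, 0.0766]
orientation: [3.14, -0.002, 0.05]
ft_force: [-0.5, -1.3, -0.2]
gripper_width: 0.0556
finger_force: 25.0
```

```bash
python3 -m jog '[[[0,0,-0.001,0,0,0,1],[0,0,-0.001,0,0,0,1],[0,0,-0.001,0,0,0,0.2],[0,0,-0.001,0,0,0,-0.1],[0,0,-0.001,0,0,0,-0.4],[0,0,-0.001,0,0,0,-0.7],[0,0,-0.001,0,0,0,-0.7],[0,0,0.02,0,0,0,-0.7],[0,0,0.06,0,0,0,-0.8],[0,0,0.1,0,0,0,-1],[0,0,0.13,0,0,0,-1],[0,0,0.13,0,0,0,-1]]]'; python3 chk.py side c3 .45,.08,.04,.145,.17 .53,0,.04,.141,.155 .45,-.08,.05,.115,.128 .583,-.31,.038,.048,.062; python3 chk.py top c4 .45,.08,.04,.145,.17 .53,0,.04,.141,.155 .45,-.08,.05,.115,.128 .583,-.31,.038,.048,.062
python3 - <<'E'
import cv2,numpy as np
t=cv2.imread("pics/c4.png");s=cv2.imread("pics/c3.png")
cv2.imwrite("pics/v1.png",np.hstack([cv2.resize(t[180:320,240:520],(520,260)),cv2.resize(s[220:360,190:350],(297,260))])[:, :800])
E
```

```text
time: 20.0
ee_pos: [0.4532, -0.081, 0.2106]
orientation: [3.137, -0.01, 0.05]
ft_force: [1.5, -0.4, -0.0]
gripper_width: 0.0939
finger_force: 0.0
.45,.08,.04,.145,.17 59 452.3 76.9 [37.  33.4] 10.4 z 0.1541
.53,0,.04,.141,.155 126 530.3 -0.6 [29.5 33.1] 24.1 z 0.1479
.45,-.08,.05,.115,.128 295 451.8 -82.4 [36.4 60.2] 1.2 z 0.124
.583,-.31,.038,.048,.062 375 588.8 -306.8 [63.8 69.1] 0.2 z 0.0534
20.05 [ 0.4514 -0.0804  0.2077]
.45,.08,.04,.145,.17 333 448.9 79.3 [37.7 38.2] 47.6 z 0.153
.53,0,.04,.141,.155 64 532.3 10.2 [12. 28.] 69.6 z 0.1469
.45,-.08,.05,.115,.128 3
.583,-.31,.038,.048,.062 248 587.8 -311.2 [69.7 65.4] 89.8 z 0.0527
20.1 [ 0.4498 -0.0798  0.2056]
```

View pics/v1.png

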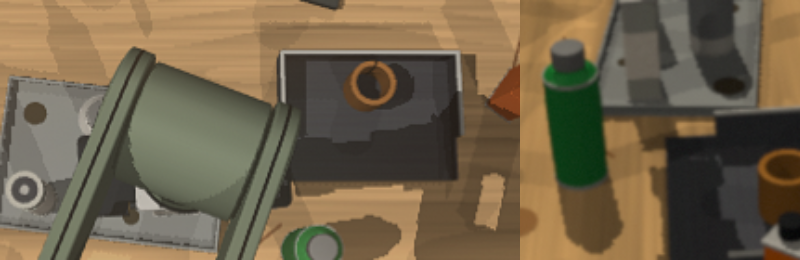

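The tins are standing in the pan, and the bushing (crop 373,82) is alone in the rack with a clear ring. Next I'll fit the ring centre.

```bash
python3 - <<'E'
import numpy as np
from scipy.optimize import least_squares as L
for n in("c3","c4"):
    w=np.load(n+".npz")["W"].reshape(-1,3); q=w[(abs(w[:,0]-.58)<.034)&(abs(w[:,1]+.31)<.036)&(w[:,2]>.0505)&(w[:,2]<.06)]
    f=L(lambda p:np.clip(abs(np.hypot(*(q[:,:2]-p).T)-.0235)-.0035,0,None),[.583,-.31],loss='soft_l1',f_scale=.002)
    print(n,len(q),f.x.round(4),q.min(0).round(4),q.max(0).round(4),np.median(q[:,2]).round(4))
E
```

```text
c3 298 [ 0.5833 -0.3118] [ 0.5569 -0.3399  0.0506] [ 0.6097 -0.281   0.0572] 0.0537
c4 199 [ 0.5812 -0.3102] [ 0.5551 -0.3356  0.0505] [ 0.6085 -0.2849  0.0582] 0.0534
```

```bash
python3 -m jog '[[[0.03,-0.05,0,0,0,-0.02,-1],[0.06,-0.1,0,0,0,-0.05,-1],[0.132,-0.231,0,0,0,-0.05,-1],[0.132,-0.231,0,0,0,-0.05,-1],[0.132,-0.231,0,0,0,-0.05,-1],[0.132,-0.231,0,0,0,-0.05,-1],[0.132,-0.231,0,0,0,-0.05,-1],[0.132,-0.231,-0.03,0,0,-0.05,-1],[0.132,-0.231,-0.06,0,0,-0.05,-1],[0.132,-0.231,-0.1,0,0,-0.05,-1],[0.132,-0.231,-0.13,0,0,-0.05,-1],[0.132,-0.231,-0.13,0,0,-0.05,-1]]]' 30; python3 -m jog '[[[0,0,-0.02,0,0,0,-1],[0,0,-0.04,0,0,0,-1],[0,0,-0.054,0,0,0,-0.6],[0,0,-0.054,0,0,0,-0.6],[0,0,-0.054,0,0,0,-0.4],[0,0,-0.054,0,0,0,0],[0,0,-0.054,0,0,0,1],[0,0,-0.054,0,0,0,1],[0,0,-0.054,0,0,0,1],[0,0,-0.054,0,0,0,1]]]'
```

```text
time: 21.3
ee_pos: [0.5761, -0.3055, 0.068]
orientation: [-3.132, 0.013, 0.001]
ft_force: [-0.4, 0.6, 0.2]
gripper_width: 0.0944
finger_force: 0.0
time: 22.3
ee_pos: [0.5826, -0.3105, 0.0229]
orientation: [-3.141, -0.002, -0.0]
ft_force: [-0.2, 2.1, 5.9]
gripper_width: 0.0537
finger_force: 30.0
```

```bash
python3 -m jog '[[[0,0,0.01,0,0,0,1],[0,0,0.03,0,0,0,1],[0,0,0.06,0,0,0,1],[0,0,0.1,0,0,0,1],[0,0,0.14,0,0,0,1],[0,0,0.17,0,0,0,1],[0,0.01,0.185,0,0,0,1],[-0.005,0.03,0.19,0,0,0,1],[-0.01,0.06,0.19,0,0,0,1],[-0.015,0.1,0.19,0,0,0,1],[-0.02,0.14,0.19,0,0,0,1],[-0.026,0.18,0.19,0,0,0,1]]]'; python3 -m jog '[[[-0.005,0.04,0,0,0,0,1],[-0.01,0.08,0,0,0,0,1],[-0.015,0.12,0,0,0,0,1],[-0.02,0.16,0,0,0,0,1],[-0.026,0.2,0,0,0,0,1],[-0.032,0.24,0,0,0,0,1],[-0.038,0.28,0,0,0,0,1],[-0.044,0.32,0,0,0,0,1],[-0.05,0.36,0,0,0,0,1],[-0.055,0.395,0,0,0,0,1],[-0.058,0.415,0,0,0,0,1],[-0.058,0.4245,0,0,0,0,1]]]'; python3 -m jog '[[[0,0,-0.02,0,0,0,1],[0,0,-0.05,0,0,0,1],[0,0,-0.07,0,0,0,1],[0,0,-0.08,0,0,0,1],[0,0,-0.08,0,0,0,1],[0,0,-0.08,0,0,0,1]]]'
```

```text
time: 23.5
ee_pos: [0.5535, -0.1283, 0.209]
orientation: [-3.14, 0.004, -0.001]
ft_force: [-0.6, 0.7, -5.0]
gripper_width: 0.0538
finger_force: 30.0
time: 24.7
ee_pos: [0.495, 0.2954, 0.2092]
orientation: [3.14, 0.004, 0.003]
ft_force: [0.6, -1.1, -5.9]
gripper_width: 0.054
finger_force: 30.0
time: 25.3
ee_pos: [0.4982, 0.2935, 0.1319]
orientation: [-3.142, -0.001, -0.001]
ft_force: [-0.0, -0.7, -4.1]
gripper_width: 0.0537
finger_force: 30.0
```

```bash
python3 chk.py side c5; python3 - <<'E'
import cv2
s=cv2.imread("pics/c5.png"); cv2.imwrite("pics/v2.png",cv2.resize(s[90:290,190:370],(540,600)))
E
```

```text
25.35 [0.4988 0.2939 0.1327]
```

View pics/v2.png

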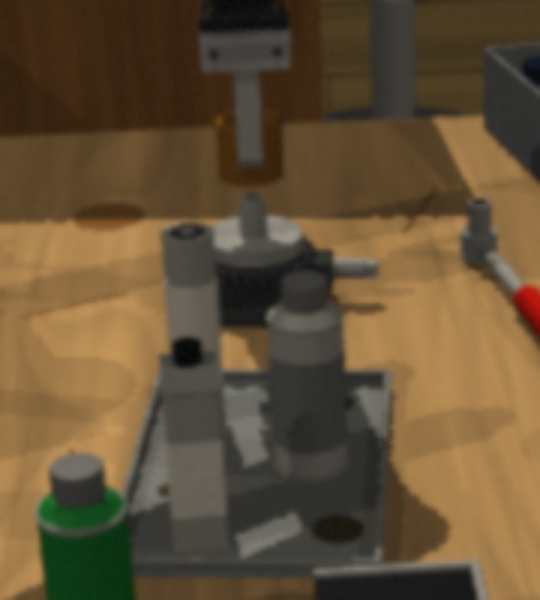

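The bushing (250,150) hangs right over the nose (252,208), so I can lower it.

```bash
python3 -m jog '[[[0,0,-0.01,0,0,0,1],[0,0,-0.02,0,0,0,1],[0,0,-0.03,0,0,0,1],[0,0,-0.04,0,0,0,1],[0,0,-0.046,0,0,0,1],[0,0,-0.05,0,0,0,1],[0,0,-0.052,0,0,0,1],[0,0,-0.053,0,0,0,1],[0,0,-0.053,0,0,0,1]]]'
```

```text
time: 26.25
ee_pos: [0.4982, 0.294, 0.0789]
orientation: [-3.141, -0.001, -0.0]
ft_force: [0.2, 0.5, -3.8]
gripper_width: 0.0534
finger_force: 30.0
```

```bash
python3 -m jog '[[[0,0,-0.0007,0,0,0,1],[0,0,-0.0014,0,0,0,1],[0,0,-0.002,0,0,0,1],[0,0,-0.002,0,0,0,1]]]'
```

```text
time: 26.65
ee_pos: [0.4983, 0.294, 0.0789]
orientation: [-3.141, -0.001, -0.0]
ft_force: [-5.5, -3.2, 8.2]
gripper_width: 0.0539
finger_force: 30.0
```

```bash
python3 -m jog '[[[0,0,0,0,0,0,0.1],[0,0,0,0,0,0,-0.1],[0,0,0,0,0,0,-0.4],[0,0,0,0,0,0,-0.8],[0,0,0,0,0,0,-0.9],[0,0,0,0,0,0,-0.9],[0,0,0.02,0,0,0,-0.9],[0,0,0.06,0,0,0,-0.9],[0,0,0.1,0,0,0,-1],[0,0,0.13,0,0,0,-1],[0,0,0.13,0,0,0,-1]]]'; python3 -m jog '[[[-0.01,-0.08,0,0,0,0.02,-1],[-0.02,-0.16,0,0,0,0.05,-1],[-0.048,-0.3735,0,0,0,0.05,-1],[-0.048,-0.3735,0,0,0,0.05,-1],[-0.048,-0.3735,0,0,0,0.05,-1],[-0.048,-0.3735,0,0,0,0.05,-1],[-0.048,-0.3735,0,0,0,0.05,-1],[-0.048,-0.3735,0,0,0,0.05,-1],[-0.048,-0.3735,0,0,0,0.05,-1],[-0.048,-0.3735,0,0,0,0.05,-1],[-0.048,-0.3735,0,0,0,0.05,-1],[-0.048,-0.3735,0,0,0,0.05,-1]]]'; python3 chk.py top c6 .498,.2935,.04,.1,.118 .498,.2935,.014,.07,.1 .498,.2935,.05,.056,.064; python3 - <<'E'
import cv2,numpy as np
s=cv2.imread("pics/c6.png"); cv2.imwrite("pics/v3.png",cv2.resize(s[210:320,110:230],(480,440)))
W=np.load("c6.npz")["W"].reshape(-1,3); q=W[(abs(W[:,0]-.498)<.04)&(abs(W[:,1]-.2935)<.04)&(W[:,2]>.1)]
A=np.c_[q[:,:2]-q[:,:2].mean(0),np.ones(len(q))]; print(np.linalg.lstsq(A,q[:,2],rcond=None)[0])
E
```

```text
time: 27.75
ee_pos: [0.5014, 0.2953, 0.2125]
orientation: [-3.137, -0.011, -0.0]
ft_force: [-0.5, -1.0, 1.2]
gripper_width: 0.0943
finger_force: 0.0
time: 28.95
ee_pos: [0.4497, -0.0784, 0.2061]
orientation: [-3.141, 0.001, 0.052]
ft_force: [0.0, 0.4, 0.2]
gripper_width: 0.0941
finger_force: 0.0
.498,.2935,.04,.1,.118 295 497.5 292.1 [52.2 53. ] 78.3 z 0.1084
.498,.2935,.014,.07,.1 113 498.5 295.4 [26.7 23.5] 0.1 z 0.0896
.498,.2935,.05,.056,.064 446 495.9 291.7 [73.8 81.6] 68.7 z 0.0594
29.0 [ 0.4497 -0.0785  0.2062]
[0.00799417 0.00748213 0.10802374]
```

View pics/v3.png

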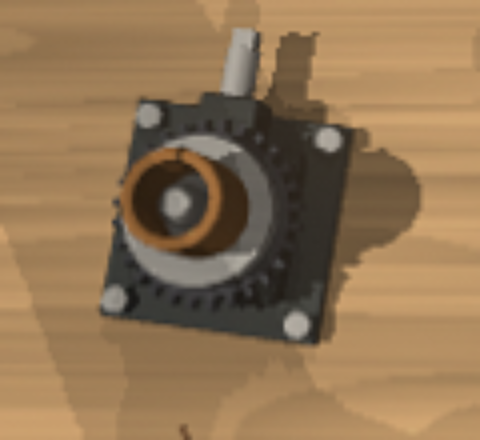

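The bushing sits flat around the nose (crop 175,202). Next I'll return the oil tin.

```bash
python3 -m jog '[[[0,0,-0.03,0,0,0,-0.6],[0,0,-0.06,0,0,0,-0.6],[0,0,-0.09,0,0,0,-0.6],[0,0,-0.115,0,0,0,-0.6],[0,0,-0.129,0,0,0,-0.6],[0,0,-0.131,0,0,0,-0.6],[0,0,-0.131,0,0,0,-0.6],[0,0,-0.131,0,0,0,0],[0,0,-0.131,0,0,0,1],[0,0,-0.131,0,0,0,1],[0,0,-0.131,0,0,0,1],[0,0,-0.131,0,0,0,1]]]' 25; python3 -m jog '[[[0,0,0.01,0,0,0,1],[0,0,0.03,0,0,0,1],[0,0,0.06,0,0,0,1],[0.005,-0.01,0.08,0,0,0,1],[0.018,-0.04,0.08,0,0,0,1],[0.032,-0.08,0.08,0,0,0,1],[0.048,-0.12,0.08,0,0,0,1],[0.064,-0.16,0.08,0,0,0,1],[0.08,-0.2,0.08,0,0,0,1],[0.095,-0.24,0.08,0,0,0,1],[0.107,-0.275,0.08,0,0,0,1],[0.113,-0.2915,0.08,0,0,0,1]]]'; python3 -m jog '[[[0,-0.004,0,0,0,0,1],[0,-0.004,-0.02,0,0,0,1],[0,-0.004,-0.045,0,0,0,1],[0,-0.004,-0.065,0,0,0,1],[0,-0.004,-0.074,0,0,0,1],[0,-0.004,-0.077,0,0,0,1],[0,-0.004,-0.078,0,0,0,1],[0,-0.004,-0.078,0,0,0,1]]]'
```

```text
time: 30.2
ee_pos: [0.4506, -0.0801, 0.0765]
orientation: [3.141, -0.002, 0.05]
ft_force: [-0.3, -0.6, 5.1]
gripper_width: 0.0556
finger_force: 25.0
time: 31.4
ee_pos: [0.5623, -0.3743, 0.1544]
orientation: [3.142, 0.001, 0.047]
ft_force: [-0.1, -0.5, -2.7]
gripper_width: 0.0556
finger_force: 25.0
time: 32.2
ee_pos: [0.5632, -0.3754, 0.0785]
orientation: [3.141, -0.001, 0.05]
ft_force: [-0.7, 0.3, -2.7]
gripper_width: 0.0558
finger_force: 25.0
```

```bash
python3 -m jog '[[[0.0005,-0.0003,-0.0007,0,0,0,1],[0.0005,-0.0003,-0.0014,0,0,0,1],[0.0005,-0.0003,-0.002,0,0,0,1],[0.0005,-0.0003,-0.002,0,0,0,1]]]'; python3 -m jog '[[[0,0,0,0,0,0,0.2],[0,0,0,0,0,0,-0.1],[0,0,0,0,0,0,-0.4],[0,0,0,0,0,0,-0.6],[0,0,0,0,0,0,-0.6],[0,0,0.02,0,0,0,-0.6],[0,0,0.06,0,0,0,-0.6],[0,0,0.1,0,0,0,-0.8],[0,0,0.13,0,0,0,-1],[0,0,0.13,0,0,0,-1]]]'; python3 -m jog '[[[-0.006,0.08,0,0,0,-0.02,-1],[-0.012,0.16,0,0,0,-0.05,-1],[-0.0335,0.3758,0,0,0,-0.05,-1],[-0.0335,0.3758,0,0,0,-0.05,-1],[-0.0335,0.3758,0,0,0,-0.05,-1],[-0.0335,0.3758,0,0,0,-0.05,-1],[-0.0335,0.3758,0,0,0,-0.05,-1],[-0.0335,0.3758,0,0,0,-0.05,-1],[-0.0335,0.3758,0,0,0,-0.05,-1],[-0.0335,0.3758,0,0,0,-0.05,-1],[-0.0335,0.3758,0,0,0,-0.05,-1],[-0.0335,0.3758,0,0,0,-0.05,-1]]]'; python3 chk.py side c7 .563,-.3755,.05,.117,.128 .563,-.3755,.05,.131,.15; python3 chk.py top c8 .563,-.3755,.05,.117,.128 .563,-.3755,.05,.131,.15
```

```text
time: 32.6
ee_pos: [0.5639, -0.3761, 0.0774]
orientation: [3.14, -0.002, 0.05]
ft_force: [-1.7, 0.5, 4.8]
gripper_width: 0.056
finger_force: 25.0
time: 33.6
ee_pos: [0.5661, -0.378, 0.2123]
orientation: [3.133, -0.009, 0.05]
ft_force: [-0.2, -0.7, 1.4]
gripper_width: 0.0928
finger_force: 0.0
time: 34.8
ee_pos: [0.5298, -0.0012, 0.205]
orientation: [3.141, 0.001, -0.002]
ft_force: [0.2, 0.2, -0.4]
gripper_width: 0.0938
finger_force: 0.0
.563,-.3755,.05,.117,.128 573 564.2 -377.6 [37.7 59.9] 2.6 z 0.1248
.563,-.3755,.05,.131,.15 125 562.8 -364.3 [19.2 18.2] 83.9 z 0.1377
34.85 [ 0.5298 -0.0011  0.2051]
.563,-.3755,.05,.117,.128 418 562.1 -376.1 [38.  58.5] 0.8 z 0.1236
.563,-.3755,.05,.131,.15 85 561.0 -363.0 [19. 18.] 87.1 z 0.137
34.9 [ 0.5298 -0.001   0.2052]
```

```bash
python3 -m jog '[[[0,0,-0.03,0,0,0,-0.8],[0,0,-0.06,0,0,0,-0.7],[0,0,-0.09,0,0,0,-0.7],[0,0,-0.115,0,0,0,-0.7],[0,0,-0.129,0,0,0,-0.6],[0,0,-0.13,0,0,0,-0.6],[0,0,-0.13,0,0,0,-0.6],[0,0,-0.13,0,0,0,0.1],[0,0,-0.13,0,0,0,1],[0,0,-0.13,0,0,0,1],[0,0,-0.13,0,0,0,1],[0,0,-0.13,0,0,0,1]]]' 25; python3 -m jog '[[[0,0,0.01,0,0,0,1],[0,0,0.03,0,0,0,1],[0,0,0.06,0,0,0,1],[0,-0.01,0.08,0,0,0,1],[0.005,-0.04,0.08,0,0,0,1],[0.012,-0.08,0.08,0,0,0,1],[0.02,-0.12,0.08,0,0,0,1],[0.027,-0.16,0.08,0,0,0,1],[0.034,-0.2,0.08,0,0,0,1],[0.0375,-0.23,0.08,0,0,0,1],[0.0375,-0.242,0.08,0,0,0,1],[0.0375,-0.245,0.08,0,0,0,1]]]'; python3 -m jog '[[[0,0,-0.02,0,0,0,1],[0,0,-0.045,0,0,0,1],[0,0,-0.065,0,0,0,1],[0,0,-0.074,0,0,0,1],[0,0,-0.076,0,0,0,1],[0,0,-0.077,0,0,0,1],[0,0,-0.077,0,0,0,1]]]'
```

```text
time: 36.1
ee_pos: [0.5305, 0.0004, 0.0764]
orientation: [-3.142, -0.002, -0.0]
ft_force: [-0.3, 0.4, 3.1]
gripper_width: 0.0515
finger_force: 24.9
time: 37.3
ee_pos: [0.5663, -0.2456, 0.1548]
orientation: [-3.141, 0.002, -0.002]
ft_force: [-0.7, 1.0, -2.6]
gripper_width: 0.0516
finger_force: 24.9
time: 38.0
ee_pos: [0.5681, -0.2449, 0.0797]
orientation: [3.141, -0.002, 0.0]
ft_force: [0.1, 0.7, -1.9]
gripper_width: 0.0515
finger_force: 24.9
```

```bash
python3 -m jog '[[[0,0,-0.001,0,0,0,1],[0,0,-0.002,0,0,0,1],[0,0,-0.003,0,0,0,1],[0,0,-0.003,0,0,0,1]]]'; python3 -m jog '[[[0,0,0,0,0,0,0.2],[0,0,0,0,0,0,-0.1],[0,0,0,0,0,0,-0.4],[0,0,0,0,0,0,-0.6],[0,0,0,0,0,0,-0.6],[0,0,0.02,0,0,0,-0.6],[0,0,0.06,0,0,0,-0.6],[0,0,0.1,0,0,0,-0.8],[0,0,0.13,0,0,0,-1],[0,0,0.13,0,0,0,-1]]]'; python3 -m jog '[[[-0.03,0.08,0,0,0,0,-1],[-0.06,0.16,0,0,0,0,-1],[-0.1175,0.325,0,0,0,0,-1],[-0.1175,0.325,0,0,0,0,-1],[-0.1175,0.325,0,0,0,0,-1],[-0.1175,0.325,0,0,0,0,-1],[-0.1175,0.325,0,0,0,0,-1],[-0.1175,0.325,0,0,0,0,-1],[-0.1175,0.325,0,0,0,0,-1],[-0.1175,0.325,0,0,0,0,-1],[-0.1175,0.325,0,0,0,0,-1],[-0.1175,0.325,0,0,0,0,-1]]]'; python3 -m jog '[[[0,0,-0.03,0,0,0,-0.7],[0,0,-0.06,0,0,0,-0.6],[0,0,-0.09,0,0,0,-0.5],[0,0,-0.11,0,0,0,-0.3],[0,0,-0.11,0,0,0,-0.3],[0,0,-0.11,0,0,0,-0.2],[0,0,-0.11,0,0,0,0.2],[0,0,-0.11,0,0,0,1],[0,0,-0.11,0,0,0,1],[0,0,-0.11,0,0,0,1],[0,0,-0.11,0,0,0,1]]]' 20
```

```text
time: 38.4
ee_pos: [0.5681, -0.2451, 0.0774]
orientation: [3.141, -0.002, -0.0]
ft_force: [-1.5, 2.1, 5.2]
gripper_width: 0.0511
finger_force: 24.9
time: 39.4
ee_pos: [0.5705, -0.2468, 0.2117]
orientation: [3.135, -0.01, -0.0]
ft_force: [0.2, -0.6, -0.1]
gripper_width: 0.0935
finger_force: 0.0
time: 40.6
ee_pos: [0.4501, 0.079, 0.2052]
orientation: [3.141, 0.0, -0.003]
ft_force: [-0.6, -1.1, 0.8]
gripper_width: 0.0939
finger_force: 0.0
time: 41.7
ee_pos: [0.4508, 0.0802, 0.0967]
orientation: [3.141, -0.003, -0.0]
ft_force: [-0.4, 0.9, 5.7]
gripper_width: 0.0365
finger_force: 20.0
```

```bash
python3 -m jog '[[[0,0,0.02,0,0,0,1],[0,0,0.05,0,0,0,1],[0,-0.01,0.07,0,0,0,1],[0.005,-0.04,0.07,0,0,0,1],[0.012,-0.08,0.07,0,0,0,1],[0.02,-0.12,0.07,0,0,0,1],[0.027,-0.16,0.07,0,0,0,1],[0.034,-0.2,0.07,0,0,0,1],[0.04,-0.24,0.07,0,0,0,1],[0.046,-0.28,0.07,0,0,0,1],[0.053,-0.32,0.07,0,0,0,1],[0.06,-0.355,0.07,0,0,0,1]]]'; python3 -m jog '[[[0.003,-0.02,0,0,0,0,1],[0.003,-0.032,0,0,0,0,1],[0.003,-0.0375,0,0,0,0,1],[0.003,-0.0375,-0.015,0,0,0,1],[0.003,-0.0375,-0.035,0,0,0,1],[0.003,-0.0375,-0.055,0,0,0,1],[0.003,-0.0375,-0.064,0,0,0,1],[0.003,-0.0375,-0.068,0,0,0,1],[0.003,-0.0375,-0.068,0,0,0,1]]]'
```

```text
time: 42.9
ee_pos: [0.509, -0.2762, 0.1643]
orientation: [-3.14, 0.002, -0.001]
ft_force: [1.1, 0.4, -1.7]
gripper_width: 0.0367
finger_force: 20.0
time: 43.8
ee_pos: [0.5127, -0.3109, 0.0975]
orientation: [-3.141, 0.0, 0.001]
ft_force: [0.3, 0.3, -2.2]
gripper_width: 0.0368
finger_force: 20.0
```

Now the final lowering: release, lift and park away from the rack.

```bash
python3 -m jog '[[[0.0008,0,-0.0007,0,0,0,1],[0.0008,0,-0.0014,0,0,0,1],[0.0008,0,-0.002,0,0,0,1],[0.0008,0,-0.002,0,0,0,1]]]'; python3 -m jog '[[[0,0,0,0,0,0,0.2],[0,0,0,0,0,0,0],[0,0,0,0,0,0,-0.4],[0,0,0,0,0,0,-0.6],[0,0,0,0,0,0,-0.6],[0,0,0.02,0,0,0,-0.6],[0,0,0.06,0,0,0,-0.7],[0,0,0.11,0,0,0,-0.7],[0,0,0.14,0,0,0,-0.7],[0,0,0.14,0,0,0,-0.7]]]'; python3 -m jog '[[[-0.02,0.08,0,0,0,0,-1],[-0.04,0.16,0,0,0,0,-1],[-0.06,0.31,0,0,0,0,-1],[-0.06,0.31,0,0,0,0,-1],[-0.06,0.31,0,0,0,0,-1],[-0.06,0.31,0,0,0,0,-1],[-0.06,0.31,0,0,0,0,-1],[-0.06,0.31,0,0,0,0,-1],[-0.06,0.31,0,0,0,0,-1],[-0.06,0.31,0,0,0,0,-1],[-0.06,0.31,0,0,0,0,-1],[-0.06,0.31,0,0,0,0,-1]]]'; A=".512,-.312,.035,.148,.165 .567,-.245,.04,.14,.16 .563,-.3755,.05,.117,.128 .563,-.3755,.05,.131,.15 .498,.2935,.04,.1,.118 .388,-.232,.04,.14,.16"; python3 chk.py side c9 $A;  python3 chk.py top c10 $A; python3 - <<'E'
import cv2,numpy as np
t=cv2.imread("pics/c10.png");s=cv2.imread("pics/c9.png")
cv2.imwrite("pics/v4.png",np.hstack([cv2.resize(t[130:400,120:580],(440,258)),cv2.resize(s[150:430,150:470],(295,258))]))
E
```

```text
time: 44.2
ee_pos: [0.5135, -0.3115, 0.0974]
orientation: [-3.141, 0.0, 0.0]
ft_force: [-3.4, 3.8, 8.6]
gripper_width: 0.0369
finger_force: 20.0
time: 45.2
ee_pos: [0.5165, -0.3147, 0.2422]
orientation: [3.134, -0.01, -0.0]
ft_force: [0.3, -1.3, 0.7]
gripper_width: 0.08
finger_force: 0.0
time: 46.4
ee_pos: [0.4536, -0.0033, 0.2353]
orientation: [3.142, 0.0, -0.002]
ft_force: [-0.6, 0.6, 0.2]
gripper_width: 0.0939
finger_force: 0.0
.512,-.312,.035,.148,.165 339 512.8 -312.8 [40.8 38.3] 56.2 z 0.155
.567,-.245,.04,.14,.16 219 567.6 -246.7 [30.5 31.4] 58.8 z 0.1485
.563,-.3755,.05,.117,.128 619 558.3 -363.1 [55.4 98.7] 24.3 z 0.1246
.563,-.3755,.05,.131,.15 186 544.2 -346.2 [21.7 71.7] 48.5 z 0.1381
.498,.2935,.04,.1,.118 197 500.3 290.1 [54.9 47.9] 88.5 z 0.1082
.388,-.232,.04,.14,.16 178 391.1 -232.4 [30.6 30.7] 5.3 z 0.145
46.45 [ 0.4537 -0.0031  0.2353]
.512,-.312,.035,.148,.165 323 510.0 -310.7 [38.7 38.2] 87.6 z 0.1541
.567,-.245,.04,.14,.16 205 565.1 -244.9 [30.1 30.3] 1.7 z 0.1479
.563,-.3755,.05,.117,.128 426 562.5 -376.2 [38.5 57.7] 1.3 z 0.1238
.563,-.3755,.05,.131,.15 83 560.8 -362.7 [18.3 19.5] 3.4 z 0.1372
.498,.2935,.04,.1,.118 293 497.2 292.4 [52.6 52.4] 28.0 z 0.1081
.388,-.232,.04,.14,.16 209 388.5 -232.0 [31.3 28.9] 89.7 z 0.1439
46.5 [ 0.4536 -0.003   0.2354]
```

View pics/v4.png

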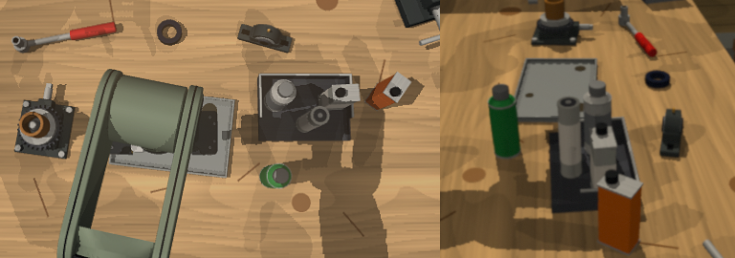

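All three tins are upright in the rack within about 2 mm of where they started. The bushing is seated on the spindle, the pan is empty, and the bystanders and look-alikes are undisturbed.

```bash
python3 -c "
from bench import r
print(r.job_done())"
```

```text
the job is handed in; nothing more can be done
None
```

The job is handed in at about 46 s of the 144 s allowed: the bushing sits flat on the spindle face plate, the three tins are back upright in the rack within about 2 mm of their original spots, and nothing else was moved.

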